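# Hold a telescopic stand leg at its length mark and close the cam lever

## Task

Slide the sprung telescopic leg of the splice-tray stand out along its rail, by pushing on its upright steel plate, until the pointer on the leg lines up with the length mark clipped to the rail, keeping the cam lever open until it is there. Then, with the leg kept at the mark, squeeze the cam lever fully closed towards the fixed cheek. Finish while still holding: the gripper stays squeezed on the lever and the cheek with the leg at the mark; do not let go, do not shift the mark, and leave the jar, cutter and cleaver alone.

Things in the scene. Friction and masses are not known exactly. Their poses are not given: they have to be found in the camera images.
- stand: Fixed rail: grey steel foot plate 300 x 60 x 8 mm on the table with an open aluminium channel 280 mm long, 50 mm wide, top at 28 mm. Origin: centre of its underside. +x is the direction in which the leg slides out (roughly away from the robot, turned by up to 0.45 rad), +y to the left of that, z up. Rail centre line: its x axis.
- leg: Sliding leg with its head, axes as the stand's. Origin: at table height on the rail's centre line, at the robot-side (-x) face of the upright steel push plate; at the start 90 mm behind (-x) the stand's origin. Plate: 8 mm thick, 120 mm wide, 40 to 78 mm above the table; the edges of two open fingers astride cheek and lever (closing along y) can push it. Block below cheek and lever: top at 40 mm.
- cam_lever: Steel cam lever right of the cheek, 50 mm long, 10 mm thick, 45 to 85 mm above the table, turning on an upright pin 55 mm behind the plate's face, 8 mm right of the centre line; free tip near the plate. Origin on the pin, 40 mm up; x from pin to tip. Closed: parallel to the cheek, outer face 15 mm right of the centre line (30 mm over both). Open: tip at most 34 mm right of the line.
- lever_tip (a point): Outer face of the cam lever 2 mm short of its free tip, 65 mm above the table. At the start the lever's x axis is turned 0.32 to 0.40 rad outwards (clockwise from above) from the leg's; closed is 0, a firm stop. The lever stays where it is left; about 2 N at the tip moves it.
- pointer (a point): Tip of the thin steel pointer (3 mm thick along x) that sticks out to the left from the leg's head, 40 mm ahead (+x) of the plate's robot-side face, 28 mm left of the rail's centre line, 38 mm above the table. A spring pulls the leg in, with 5 N at the start and 9 N after 0.1 m; let go, it slides back, lever closed or not. Travel 0.15 m.
- mark (a point): Length mark: right end of the thin steel fin (3 mm along x, 26 mm across) on the small grey rider clipped to the rail's left wall, 30 mm left of the centre line, 38 mm above the table, 60 to 120 mm beyond the pointer's start. At length, pointer and mark have the same x in the stand's frame: the two fins form one line. The rider is a stiff fit.
- jar: Bystander: white plastic jar with screw cap, 76 mm in diameter, 140 mm tall, standing left of the rail. Origin: centre of its underside.
- cutter: Bystander: cable cutter with two red grips, 175 mm long, lying flat right of the rail. Origin: on the table near its middle.
- cleaver: Bystander: fibre cleaver, a metal block 70 x 55 x 41 mm, standing right of the far end of the rail. Origin: centre of its underside.
- cheek (a point): Middle of the outer (left) face of the fixed grey grip cheek on the leg's head: 46 mm long (6 to 52 mm behind the plate's face), 10 mm thick, outer face 15 mm left of the rail's centre line, 40 to 88 mm above the table. The point lies 29 mm behind the plate's face, 64 mm above the table.

How it is judged:
On the way, in this order (a step that is already met when the one before it is completed fails the run):
1. the leg is pushed out to the mark with the cam lever still open (x of pointer in the frame of mark between -0.006 and 0.006 m and angle between the x axis of cam_lever and the x axis of leg, either way round above 0.2 rad), for 0.2 s.
2. the cam lever is closed with the leg at the mark (x of pointer in the frame of mark between -0.006 and 0.006 m and angle between the x axis of cam_lever and the x axis of leg, either way round below 0.06 rad), for 0.2 s.
At the end, for the whole second after the job is handed in: The pointer is within 6 mm of the mark along the rail, the leg is still, the cam lever is within 0.06 rad of closed, and the fingers still press on both the lever and the cheek with more than 2 N each (all of step 2 and contact force between the fingers and cam_lever above 2 N and contact force between the fingers and leg_c6 above 2 N and linear speed of leg below 0.01 m/s); the arm keeps its last pose, push and grip.
It fails at once if the cam lever is closed more than half way while the leg is over 10 mm from the mark (angle between the x axis of cam_lever and the x axis of leg, either way round below 0.15 rad and (x of pointer in the frame of mark below -0.01 m or x of pointer in the frame of mark above 0.01 m)).
It fails at once if the length mark is shifted along the rail (distance of mark from where it was at the start of the episode above 0.006 m).
It fails at once if the jar, the cutter or the cleaver is disturbed (distance of any of jar, cutter, cleaver from where it was at the start of the episode above 0.02 m or angle between jar's own z axis and vertical above 0.3 rad).
It also fails if it takes over 32 s, if anything falls off the work surface, if the arm or the gripper's body presses on something with over 40 N, if the wrist force passes 120 N, or if a joint passes its speed limit or range.

## Robot

A 7-joint arm with a two-finger parallel gripper is mounted at the origin on the work surface. World frame = base frame: x ahead of the robot, y to its left, z up, the work surface at z = 0. Lengths are in m, angles in rad, forces in N, time in s.
With the tool pointing down it reaches from about 0.425 to 0.875 m from the base axis. Payload 4.7 kg.
Tool frame: the origin (TCP) lies at the very end of the fingers, on their centre line; the grasp point (between the pads) lies 19 mm behind it; z points along the fingers, y is the line along which they close (so a half turn about z gives the same grasp; the last joint's range is limited). The gripper opens to 85 mm and grips with 20 to 120 N. Pads are 22 mm wide; open, the fingers measure 114 mm over their backs; the gripper's body (76 mm by 85 mm) begins 54 mm behind the grasp point. The pads swing forward as they close: fully open they stand 13 mm farther back than shut.
Start: joints at [-1.332, 0.321, -0.07, 1.45, 0.023, 1.371, -0.057], TCP at [0.145, 0.634, 0.231] pointing down, gripper open.
Joint ranges: [-2.86, 2.86], [-0.3, 2.09], [-1.38, 1.24], [0.06, 2.45], [-1.56, 4.7], [0.09, 2.05], [-2.69, 2.69]. Speed limits (rad/s): [2.57, 2.57, 3.14, 3.14, 3.14, 3.14, 3.14].

## Interface

Orientations are given as a 3x3 rotation matrix whose columns are the frame's x, y, z axes.
In Python, from station import arm gives the robot as it stands.
- The arm moves only by the shell command python3 -m inch 'ROWS' [FORCE]. ROWS is JSON, a list of rows, each a list of 7 numbers: the shift along the tool's x, y, z in units of 25 mm (1.0 is 25 mm), then the turn, a rotation vector about the tool's x, y, z in degrees, then the finger opening in mm, from 0 to 85.4. A call has 1 to 8 rows; each row shifts and turns the commanded pose from where the row before left it, along the tool's axes as they then stand; what a row does not reach is not made up. A row lasts 1/12 s, in which the tool goes at most 41.7 mm and 7.16 degrees, less where a joint would pass 70% of its speed; a pose out of reach is approached as far as the arm can. A call is refused whole if a number of a shift passes 1 or a number of a turn 7.16, either way. A call with a gripper value outside its range is refused whole. The fingers move at their own pace and stop on an object; FORCE is the grip in N (left out, the last holds). Time passes only in rows, so rows that do not move let the fingers close. It gives the time, the measured TCP pose, the force, the opening and the grip force at its end, in the units of the state.
- arm.get_state(): the state, without advancing time (a new reading comes with each control period).
- arm.snapshot(name): name is "scene" or "top" or "wrist"; returns the picture (420x560x3 uint8, red, green, blue); there is no depth.
- arm.get_calibration(name): a dict with "K" (3x3 intrinsics, pixels), "rvec" (rotation vector, rad) and "tvec" (3), from world to camera coordinates, as OpenCV has them. Camera axes: x right, y down, z forward; pixel columns grow to the right and rows downward; lengths in m; the calibration is good to about 2 mm. A picture is of the moment at which its call begins: read the wrist's pose just before it. get_calibration takes no time and is no camera call; for the wrist camera it gives the pose at the moment of the call.
- arm.hand_in(): hands the job in; it is judged then, once.
The state is a dict: "t": time; "joints": joint angles; "qd": joint speeds; "joint_efforts": joint torques, N m; "tcp_pos": TCP position; "ee_rot": TCP orientation; "ft_force": force on the tool from outside, world axes, zero at the start; "ft_torque": the same for the moment, N m; "finger_gap": opening from 0.0 (shut) to 1.0 (fully open); "gripper_force": force on a finger pad.
Only numpy, scipy, OpenCV 4.12 (cv2) and the standard library are available. Lean on these libraries where they do the work, as an engineer would, in place of code of your own. Each camera call takes 0.05 s, during which the arm holds its last target. There are 200 camera calls.

## Working session

There is one attempt and no reset: what is moved stays moved. The work goes in short steps, Python scripts to look and compute and a shell command to move; the robot and the scene stay as the last step left them, time stands still between calls to the robot, and variables do not carry over. Pictures are saved under pics/ and viewed, at most 10 in all, crops included, and the job is handed in when it is done.

```bash
mkdir -p pics; ls
python3 - <<'E'
from station import arm
import cv2,numpy as np
s=arm.get_state();print(s['t'],s['tcp_pos'],np.round(s['ee_rot'],3).tolist(),s['finger_gap'],s['ft_force'])
for n in ("scene","top"):
    cv2.imwrite(f'pics/{n}0.png',arm.snapshot(n)[:,:,::-1])
    c=arm.get_calibration(n);R=cv2.Rodrigues(np.array(c['rvec'],float))[0]
    print(n,c['K'],-R.T@np.array(c['tvec']).ravel(),R.round(3).tolist())
E
```

```text
pics
0.0 [0.14483454 0.63310621 0.23022981] [[-0.975, 0.223, -0.0], [0.223, 0.975, -0.002], [-0.0, -0.002, -1.0]] 0.9984559183351713 [1.15601207 0.44761513 1.29362292]
scene [[462.44815843   0.         272.56649678]
 [  0.         462.44815843 208.43367611]
 [  0.           0.           1.        ]] [ 1.09548411 -0.60072888  0.63645885] [[0.804, 0.595, -0.006], [0.338, -0.465, -0.818], [-0.49, 0.656, -0.575]]
top [[389.11007853   0.         275.46460666]
 [  0.         389.11007853 205.12373467]
 [  0.           0.           1.        ]] [0.48007612 0.05325503 1.00736396] [[0.007, -1.0, 0.024], [-0.99, -0.011, -0.139], [0.139, -0.022, -0.99]]
```

View pics/top0.png

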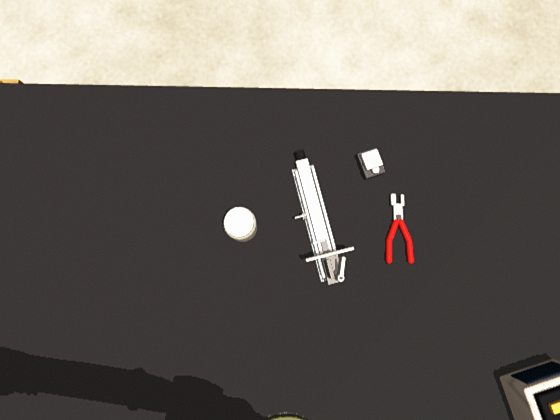

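View pics/scene0.png

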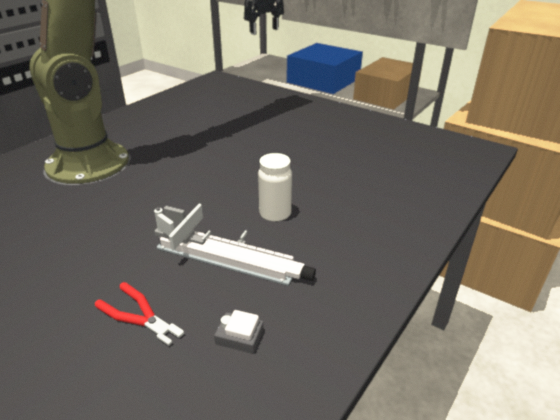

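The top view shows the rail running from about (330,283) to (300,160), the plate edge from (307,259) to (353,249), the lever near (342,270), the mark fin near (299,217) and the jar at (239,223). The scene view agrees. Next I'll enlarge the top view for rough geometry.

```bash
cat > h.py <<'E'
import numpy as np,cv2
from station import arm
def ray(c,uv):
    R=cv2.Rodrigues(np.array(c['rvec'],float))[0];t=np.array(c['tvec'],float).ravel()
    d=R.T@np.linalg.inv(np.array(c['K']))@np.array([uv[0],uv[1],1.]);return -R.T@t,d
def onz(c,uv,z):
    o,d=ray(c,uv);return o+d*(z-o[2])/d[2]
def proj(c,P):
    return cv2.projectPoints(np.array(P,float).reshape(-1,3),np.array(c['rvec'],float),np.array(c['tvec'],float),np.array(c['K']),None)[0].reshape(-1,2)
E
python3 - <<'E'
from h import *
im=cv2.imread('pics/top0.png')
cv2.imwrite('pics/topz.png',cv2.resize(im[140:300,270:370],None,fx=3.7,fy=3.7,interpolation=cv2.INTER_CUBIC))
c=arm.get_calibration('top')
for n,uv,z in [('plateL',(307,260),.078),('plateR',(353,249),.078),('fin',(299,217),.038),('far',(303,163),.028),('jar',(239,222),.14)]:print(n,onz(c,uv,z).round(4))
w=arm.get_calibration('wrist');R=cv2.Rodrigues(np.array(w['rvec'],float))[0]
s=arm.get_state();E=np.array(s['ee_rot'])
print('wrist cam in tool',E.T@(-R.T@np.array(w['tvec']).ravel()-s['tcp_pos']),(E.T@R.T).round(3).tolist(),w['K'])
E
```

```text
plateL [ 0.4801 -0.0435  0.078 ]
plateR [ 0.5069 -0.1536  0.078 ]
fin [ 0.5868 -0.028   0.038 ]
far [ 0.7284 -0.0393  0.028 ]
jar [0.563  0.1148 0.14  ]
wrist cam in tool [ 8.18581525e-02  8.12753430e-06 -1.43613207e-01] [[0.0, -0.949, -0.316], [1.0, -0.0, 0.001], [-0.001, -0.316, 0.949]] [[320.94793506   0.         281.64219212]
 [  0.         320.94793506 203.18691643]
 [  0.           0.           1.        ]]
```

View pics/topz.png

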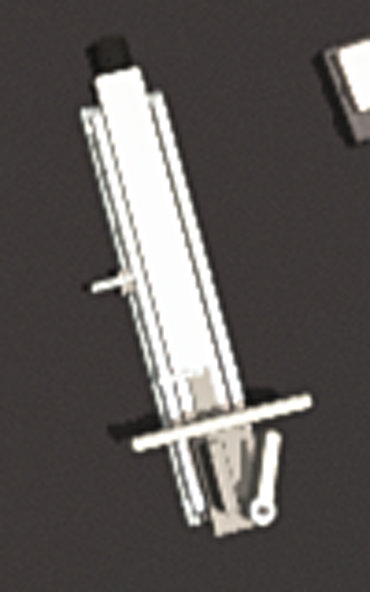

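The crop gives a rail yaw of about 0.24 rad, with the plate's face centre near (0.490,-0.099). The fin is about 71 mm past the pointer's start, which is within the range given. I'll swing around at height to a hover behind the plate.

```bash
python3 -m inch '[[-0.9,-0.52,0,0,0,0,85],[-0.9,-0.52,0,0,0,0,85],[-0.9,-0.52,0,0,0,0,85],[-0.9,-0.52,0,0,0,0,85],[-0.9,-0.52,0,0,0,0,85],[-0.9,-0.52,0,0,0,0,85],[-0.9,-0.52,0,0,0,0,85],[-0.9,-0.52,0,0,0,0,85]]' 20
python3 -m inch '[[-0.9,-0.52,0,0,0,0,85],[-0.9,-0.52,0,0,0,0,85],[-0.9,-0.52,0,0,0,0,85],[-0.9,-0.52,0,0,0,0,85],[-0.9,-0.52,0,0,0,0,85],[-0.9,-0.52,0,0,0,0,85],[-0.9,-0.52,0,0,0,0,85],[-0.9,-0.52,0,0,0,0,85]]'
python3 -m inch '[[-0.22,-1,0,0,0,0,85],[-0.22,-1,0,0,0,0,85],[-0.22,-1,0,0,0,0,85],[-0.22,-1,0,0,0,0,85],[-0.22,-1,0,0,0,0,85],[-0.22,-1,0,0,0,0,85],[-0.22,-1,0,0,0,0,85],[-0.22,-1,0,0,0,0,85]]'
```

```text
t: 0.77
tcp_pos: [0.2979, 0.4909, 0.2309]
ee_rot: [[-0.975, 0.223, -0.0], [0.223, 0.975, -0.001], [0.0, -0.001, -1.0]]
ft_force: [0.2, 0.6, -0.3]
finger_gap: 0.993
gripper_force: 0.0
t: 1.43
tcp_pos: [0.4501, 0.3495, 0.2309]
ee_rot: [[-0.975, 0.223, -0.0], [0.223, 0.975, -0.0], [0.0, -0.001, -1.0]]
ft_force: [0.3, -0.2, -0.4]
finger_gap: 0.992
gripper_force: 0.0
t: 2.1
tcp_pos: [0.4473, 0.1445, 0.2309]
ee_rot: [[-0.975, 0.223, -0.001], [0.223, 0.975, -0.0], [0.001, -0.0, -1.0]]
ft_force: [0.2, -0.8, 0.5]
finger_gap: 0.999
gripper_force: 0.0
```

```bash
python3 -m inch '[[-0.22,-1,0,0,0,0,85],[-0.22,-1,0,0,0,0,85],[-0.22,-1,0,0,0,0,85],[-0.22,-1,0,0,0,0,85],[-0.22,-1,0,0,0,0,85],[-0.22,-1,0,0,0,0,85],[-0.22,-1,0,0,0,0,85],[-0.22,-1,0,0,0,0,85]]'
python3 -m inch '[[-0.22,-1,0,0,0,-6.6,85],[-0.22,-1,0,0,0,-6.6,85],[0,0,0.5,0,0,-6.7,85],[0,0,0.5,0,0,-6.7,85],[0,0,0,0,0,0,85],[0,0,0,0,0,0,85]]'
python3 - <<'E'
from h import *
c=arm.get_calibration('wrist');im=arm.snapshot('wrist')[:,:,::-1]
import pickle;pickle.dump(c,open('w1.pkl','wb'))
cv2.imwrite('pics/w1.png',im)
E
```

```text
t: 2.77
tcp_pos: [0.4456, -0.0601, 0.2311]
ee_rot: [[-0.975, 0.223, -0.0], [0.223, 0.975, 0.0], [0.0, 0.0, -1.0]]
ft_force: [0.7, -0.4, -0.1]
finger_gap: 0.99
gripper_force: 0.0
t: 3.27
tcp_pos: [0.448, -0.1097, 0.2058]
ee_rot: [[-0.972, -0.234, -0.002], [-0.234, 0.972, 0.0], [0.002, 0.0, -1.0]]
ft_force: [0.4, -1.2, -0.2]
finger_gap: 0.996
gripper_force: 0.0
```

View pics/w1.png

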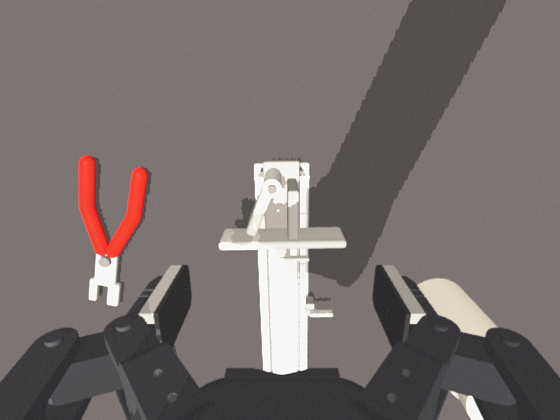

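The wrist view has image-down as rail +x. The plate's top edge runs from (222,232) to (344,230), the lever from pin (272,187) to tip (255,230), and the cheek is at x≈293. The pointer is near (308,259) and the mark fin spans (308–333,313). I'll enlarge this for edge measurements.

Run:
```python
from h import *
im=cv2.imread('pics/w1.png')
cv2.imwrite('pics/w1z.png',cv2.resize(im[155:335,210:360],None,fx=3.3,fy=3.3,interpolation=cv2.INTER_CUBIC))
g=cv2.cvtColor(im,cv2.COLOR_BGR2GRAY)
for u in (230,238,320,328,336):print(u,g[224:254,u])
for u in (316,320,324,328):print('fin',u,g[304:322,u])
for u in (299,302,305):print('ptr',u,g[248:270,u])
for v in (311,313):print('finrow',v,g[v,298:340])
for v in (257,259):print('ptrrow',v,g[v,290:316])
```

```text
230 [120 117 120 119 143 180 182 181 186 187 186 190 191 188 192 193 195 208
 238 249 248 247 247 247 249 255 156 114 117 119]
238 [ 79  81  75  87 124 163 161 160 160 161 164 168 165 163 165 166 167 171
 198 221 239 248 248 247 249 255 155 112 119 119]
320 [ 79  81  96 138 163 165 160 163 162 164 164 168 166 163 162 163 169 208
 227 237 242 244 240 230 169  86  79  82  83  80]
328 [ 82  79  99 138 164 163 164 164 165 165 163 165 167 164 162 163 175 209
 229 238 241 242 239 224 135  81  81  83  79  78]
336 [ 78  83 107 148 160 165 164 162 164 164 163 169 166 165 162 165 180 212
 231 237 243 242 239 217 135  84  75  82  80  82]
fin 316 [121 120 118 118 127 148 165 172 173 215 250 249 255 174 113 118 120 119]
fin 320 [120 120 116 117 121 138 176 189 193 220 250 250 255 152 115 118 117 121]
fin 324 [118 122 119 118 121 139 179 187 184 227 250 250 255 151 113 119 118 121]
fin 328 [117 116 116 119 122 139 178 188 197 236 249 249 255 149 115 116 121 120]
ptr 299 [216 180 176 175 178 175 176 167 161 166 211 243 237 212 178 168 174 175
 175 176 178 176]
ptr 302 [236 246 246 245 245 246 245 216 165 169 209 243 243 245 242 213 232 246
 245 245 245 245]
ptr 305 [229 239 241 241 241 241 236 202 163 167 211 243 240 235 230 221 228 235
 234 234 234 235]
finrow 311 [247 235 248 248 247 247 248 245 238 244 250 250 193 180 187 188 186 189
 172 178 183 188 189 191 190 185 187 190 188 190 188 169 182 183 136 120
 117 119 122 119 120 122]
finrow 313 [247 234 248 248 247 247 248 241 238 244 248 233 208 203 213 220 222 221
 215 214 214 221 220 221 220 216 227 236 235 234 236 231 231 231 195 132
 120 120 119 117 118 118]
ptrrow 257 [167 166 167 166 164 166 166 168 166 166 167 167 169 168 167 167 169 166
 141  93  76  80  79  78  81  82]
ptrrow 259 [237 236 237 237 237 241 242 243 243 243 243 243 243 243 243 243 243 246
 229 129  83  84  80  79  80  81]
```

View pics/w1z.png

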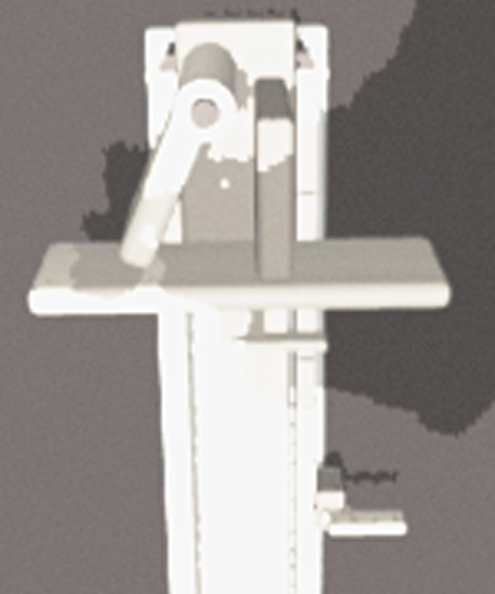

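Run:
```python
from h import *;import pickle
c=pickle.load(open('w1.pkl','rb'))
s=arm.get_state();T=np.array(s['tcp_pos']);E=np.array(s['ee_rot'])
# plate top near edge from columns: left part right part
A=onz(c,(230,241.6),.078);B=onz(c,(336,240.6),.078);L=onz(c,(344.5,240.6),.078);R_=onz(c,(220,241.8),.078)
d=B-A;th=np.arctan2(-d[0],d[1]);print('yaw plate',th,'width',np.linalg.norm(L-R_))
xa=np.array([np.cos(th),np.sin(th),0]);ya=np.array([-np.sin(th),np.cos(th),0])
for z in(.038,.042):
  P=onz(c,(308.5,258),z);M=onz(c,(309,312.9),z)
  print(z,'ptr',P,'mark',M,'travel',(M-P)@xa,'lateral',(M-P)@ya)
face=(L+R_)/2;print('face',face,'ptr rel',(onz(c,(308.5,258),.04)-face)@xa,(onz(c,(308.5,258),.04)-face)@ya)
print('far end/mark rel face',(onz(c,(309,312.9),.04)-face)@xa)
print('bottom face edge', [((onz(c,(u,v),.040)-face)@xa).round(4) for u,v in((230,228),(328,227))])
print('cheek top L/R', [((onz(c,(u,v),.088)-face)@np.c_[xa,ya]).round(4) for u,v in((210+258/3.3,155+118/3.3),(210+292/3.3,155+118/3.3))])
print('lever pin,tip',[((onz(c,(u,v),.085)-face)@np.c_[xa,ya]).round(4) for u,v in((210+204/3.3,155+112/3.3),(210+122/3.3,155+255/3.3),(210+148/3.3,155+262/3.3))])
print('tcp rel face',(T-face)@xa,(T-face)@ya,T)
print('tool yaw',np.arctan2(-E[0,1],E[1,1]))
```

```text
yaw plate 0.24622022340888308 width 0.11553467289784038
0.038 ptr [ 0.52312422 -0.0609985   0.038     ] mark [ 0.59133532 -0.04204037  0.038     ] travel 0.07077474457089596 lateral 0.0017605935877630296
0.042 ptr [ 0.52114101 -0.06186758  0.042     ] mark [ 0.58847635 -0.04315286  0.042     ] travel 0.06986607397683453 lateral 0.0017379894846893398
face [ 0.49216754 -0.09792293  0.078     ] ptr rel 0.037955392372681446 0.028085690827798722
far end/mark rel face 0.10827580164654668
bottom face edge [np.float64(0.0022), np.float64(0.0021)]
cheek top L/R [array([-0.0515,  0.0055]), array([-0.0514,  0.0142])]
lever pin,tip [array([-0.0524, -0.0085]), array([-0.0124, -0.0315]), array([-0.0102, -0.0245])]
tcp rel face -0.04513793278311554 -0.0007559496267007242 [ 0.44857519 -0.109658    0.20641977]
tool yaw 0.23686679537165903
```

All checks agree. The pointer sits at (38, 28) mm from the face, the cheek and lever are where expected, and the travel to the mark is about 70 mm. I'll descend astride and approach the plate.

```bash
python3 -m inch '[[0,0.03,0.93,0,0,-0.4,85],[0,0,0.93,0,0,0,85],[0,0,0.93,0,0,0,85],[0,0,0.93,0,0,0,85],[0,0,0.93,0,0,0,85],[0,0,0.93,0,0,0,85],[0,0,0.93,0,0,0,85],[0,0,0,0,0,0,85]]'
python3 -m inch '[[-0.4,0,0,0,0,0,85],[-0.4,0,0,0,0,0,85],[0,0,0,0,0,0,85],[0,0,0,0,0,0,85]]'
python3 -m inch '[[-0.2,0,0,0,0,0,85],[-0.2,0,0,0,0,0,85],[0,0,0,0,0,0,85]]'
python3 -m inch '[[-0.2,0,0,0,0,0,85],[0,0,0,0,0,0,85]]'
```

```text
t: 3.98
tcp_pos: [0.4458, -0.1084, 0.0406]
ee_rot: [[-0.97, -0.243, -0.007], [-0.243, 0.97, -0.001], [0.006, 0.001, -1.0]]
ft_force: [-1.3, 0.8, 0.3]
finger_gap: 0.997
gripper_force: 0.0
t: 4.32
tcp_pos: [0.4702, -0.1041, 0.0452]
ee_rot: [[-0.97, -0.245, 0.003], [-0.245, 0.97, -0.0], [-0.003, -0.001, -1.0]]
ft_force: [-0.9, 0.5, -0.5]
finger_gap: 0.995
gripper_force: 0.0
t: 4.57
tcp_pos: [0.479, -0.1015, 0.0441]
ee_rot: [[-0.97, -0.244, 0.002], [-0.244, 0.97, 0.0], [-0.002, -0.0, -1.0]]
ft_force: [0.6, -0.4, 0.4]
finger_gap: 0.99
gripper_force: 0.0
t: 4.73
tcp_pos: [0.482, -0.1007, 0.0435]
ee_rot: [[-0.97, -0.245, -0.002], [-0.245, 0.97, -0.0], [0.002, 0.0, -1.0]]
ft_force: [-4.2, -1.1, 1.9]
finger_gap: 0.995
gripper_force: 0.8
```

Contact came where expected, with the face about 11 mm ahead of the TCP. I'll push out most of the way and then measure.

```bash
python3 -m inch '[[-0.3,0,0,0,0,0,85],[-0.3,0,0,0,0,0,85],[-0.3,0,0,0,0,0,85],[-0.3,0,0,0,0,0,85],[-0.3,0,0,0,0,0,85],[-0.3,0,0,0,0,0,85],[-0.3,0,0,0,0,0,85],[-0.3,0,0,0,0,0,85]]'
python3 -m inch '[[-0.15,0,0,0,0,0,85],[0,0,0,0,0,0,85],[0,0,0,0,0,0,85],[0,0,0,0,0,0,85]]'
python3 - <<'E'
from h import *
s=arm.get_state();T=np.array(s['tcp_pos']);f=np.array([.49217,-.09792,0]);th=.245
xa=np.array([np.cos(th),np.sin(th),0]);ya=np.array([-np.sin(th),np.cos(th),0])
print('tcp rel',(T-f)@xa,(T-f)@ya,T[2],s['ft_force'])
c=arm.get_calibration('scene');im=arm.snapshot('scene')[:,:,::-1]
M=np.array([.5913,-.0420,.038]);u,v=proj(c,M)[0].round().astype(int);print(u,v)
cv2.imwrite('pics/s2.png',cv2.resize(im[v-45:v+45,u-60:u+60],None,fx=6,fy=6,interpolation=cv2.INTER_CUBIC))
E
```

```text
t: 5.4
tcp_pos: [0.5379, -0.0862, 0.043]
ee_rot: [[-0.97, -0.244, -0.007], [-0.244, 0.97, 0.001], [0.006, 0.002, -1.0]]
ft_force: [-8.4, -1.0, 7.0]
finger_gap: 0.995
gripper_force: 4.2
t: 5.73
tcp_pos: [0.5416, -0.0853, 0.0429]
ee_rot: [[-0.97, -0.244, -0.006], [-0.244, 0.97, 0.001], [0.006, 0.002, -1.0]]
ft_force: [-6.4, -1.0, 4.3]
finger_gap: 0.995
gripper_force: 3.4
tcp rel 0.051043375498095435 0.00026527684106716985 0.04289228039590827 [-6.40380888 -0.97730828  4.32570374]
239 237
```

View pics/s2.png

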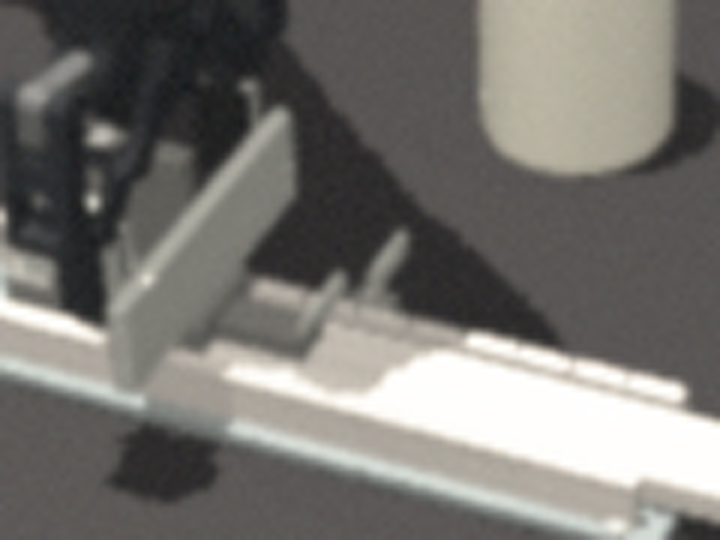

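The scene crop shows the pointer from about (305,328) to (342,276) and the mark fin from about (367,293) to (405,234). They are parallel, with the pointer about a centimetre short. I'll put a number on it.

Run:
```python
from h import *
c=arm.get_calibration('scene');f=np.array([.49217,-.09792,0]);th=.245
B=np.array([[np.cos(th),np.sin(th),0],[-np.sin(th),np.cos(th),0]]).T
for n,p in [('p',(307,326)),('p',(342,276)),('m',(367,293)),('m',(405,234))]:
    P=onz(c,(239-60+(p[0]-2.5)/6,237-45+(p[1]-2.5)/6),.039);print(n,((P-f)@B).round(4))
```

```text
p [ 0.1051 -0.0035]
p [0.1041 0.0251]
m [0.1161 0.02  ]
m [0.1142 0.0545]
```

```bash
python3 -m inch '[[-0.19,0,0,0,0,0,85],[-0.19,0,0,0,0,0,85],[0,0,0,0,0,0,85],[0,0,0,0,0,0,85],[0,0,0,0,0,0,85]]'
python3 - <<'E'
from h import *
s=arm.get_state();T=np.array(s['tcp_pos']);f=np.array([.49217,-.09792,0]);th=.245
xa=np.array([np.cos(th),np.sin(th),0]);ya=np.array([-np.sin(th),np.cos(th),0])
print('tcp rel',(T-f)@xa,(T-f)@ya,T[2],s['ft_force'])
im=arm.snapshot('scene')[:,:,::-1]
u,v=239,237
cv2.imwrite('pics/s3.png',cv2.resize(im[v-30:v+30,u-40:u+40],None,fx=9,fy=9,interpolation=cv2.INTER_CUBIC))
E
```

```text
t: 6.2
tcp_pos: [0.5505, -0.083, 0.0428]
ee_rot: [[-0.97, -0.244, -0.006], [-0.244, 0.97, 0.001], [0.006, 0.002, -1.0]]
ft_force: [-7.0, -1.0, 3.8]
finger_gap: 0.995
gripper_force: 3.6
tcp rel 0.0602548541765098 0.00031221045408203174 0.042754459508381935 [-7.0408069  -0.96986834  3.79903978]
```

View pics/s3.png

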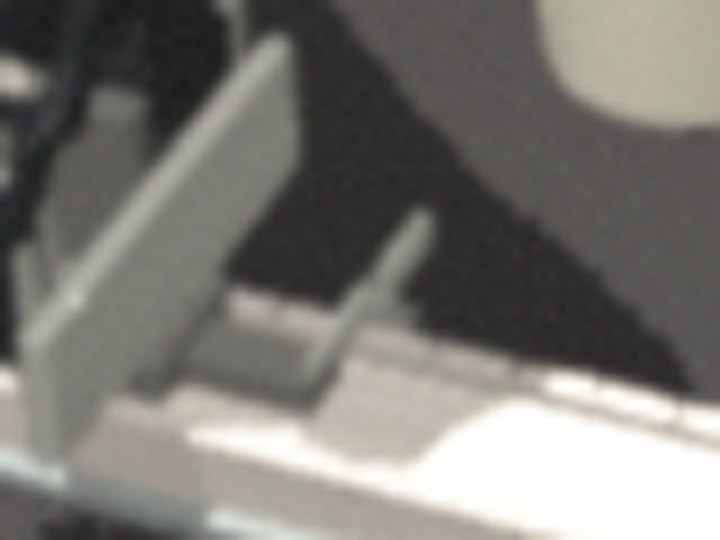

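The pointer and fin now form one straight line from (310,370) to (425,215), so the leg is at the mark, and the 0.2 s dwell has been met. Next I'll close the gripper in stages.

```bash
python3 -m inch '[[0,0,0,0,0,0,70],[0,0,0,0,0,0,62],[0,0,0,0,0,0,56],[0,0,0,0,0,0,50],[0,0,0,0,0,0,50]]' 40
python3 -m inch '[[0,0,0,0,0,0,44],[0,0,0,0,0,0,38],[0,0,0,0,0,0,34],[0,0,0,0,0,0,28],[0,0,0,0,0,0,22],[0,0,0,0,0,0,22],[0,0,0,0,0,0,22],[0,0,0,0,0,0,22]]' 40
```

```text
t: 6.67
tcp_pos: [0.5504, -0.0829, 0.0428]
ee_rot: [[-0.97, -0.244, -0.007], [-0.244, 0.97, 0.001], [0.006, 0.002, -1.0]]
ft_force: [-8.4, 0.3, 5.2]
finger_gap: 0.589
gripper_force: 5.3
t: 7.33
tcp_pos: [0.5506, -0.0832, 0.0429]
ee_rot: [[-0.969, -0.245, -0.006], [-0.245, 0.969, -0.0], [0.006, 0.001, -1.0]]
ft_force: [-7.9, -0.5, 5.8]
finger_gap: 0.342
gripper_force: 42.6
```

```bash
python3 -m inch '[[0,0,0,0,0,0,22],[0,0,0,0,0,0,22],[0,0,0,0,0,0,22],[0,0,0,0,0,0,22]]'
python3 - <<'E'
from h import *
im=arm.snapshot('scene')[:,:,::-1];u,v=239,237
a=cv2.resize(im[v-30:v+30,u-40:u+40],None,fx=7,fy=7,interpolation=cv2.INTER_CUBIC)
cv2.imwrite('pics/s4.png',a)
E
```

```text
t: 7.67
tcp_pos: [0.5506, -0.0832, 0.0429]
ee_rot: [[-0.969, -0.245, -0.006], [-0.245, 0.969, -0.0], [0.006, 0.001, -1.0]]
ft_force: [-8.2, -0.3, 5.8]
finger_gap: 0.338
gripper_force: 42.7
```

View pics/s4.png

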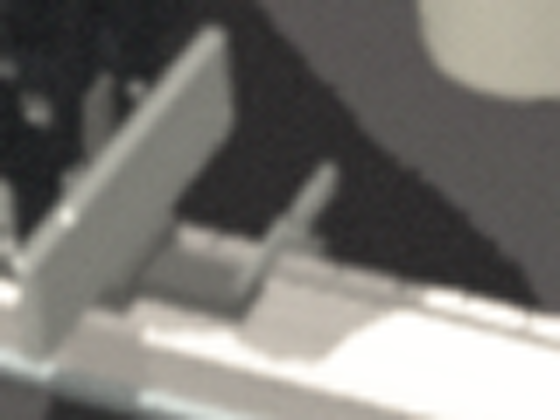

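The pointer and fin are still one line, from (240,290) to (330,168). The opening is about 29 mm, which matches the 30 mm closed width over cheek and lever, and the grip is holding at 43 N. I'm handing in.

```bash
python3 -c "
from station import arm
print(arm.hand_in())"
```

```text
the job is handed in; nothing more can be done
None
```

The leg was pushed to the mark with the lever open, then the lever was squeezed fully closed; the job was handed in about 8 s in, still gripping lever and cheek at about 43 N, but no verdict came back.

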